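Pin the amplifier's clamp and switch the test jig on

ROBOT

A 6-joint arm with a two-finger parallel gripper is mounted at the origin on the work surface. World frame = base frame: x ahead of the robot, y to its left, z up, the work surface at z = 0. Lengths are in m, angles in rad, forces in N, time in s.
With the tool pointing down it reaches from about 0.3 to 0.775 m from the base axis. Payload 14.6 kg.
Tool frame: the origin (TCP) lies midway between the tips of the shut fingers; the grasp point (between the pads) lies 19 mm behind it; z points along the fingers, y is the line along which they close (so a half turn about z gives the same grasp; the last joint's range is limited). The gripper opens to 94 mm and grips with 3 to 60 N. Pads are 16 mm wide; open, the fingers measure 119 mm over their backs; the gripper's body (75 mm by 177 mm) begins 78 mm behind the grasp point.
Start: joints at [-1.243, 0.3, 1.521, -0, 1.321, -0.067], TCP at [0.212, -0.508, 0.205] pointing down, gripper open.
Joint ranges: [-3.03, 3.03], [-0.79, 2.21], [0.23, 2.52], [-1.04, 4.18], [0, 3.07], [-2.55, 2.55]. Speed limits (rad/s): [2.22, 2.22, 2.57, 3.14, 3.14, 3.14].

INTERFACE

Orientations are given as [roll, pitch, yaw] about the fixed x, y, z axes, in that order (R = Rz(yaw) Ry(pitch) Rx(roll)).
In Python, from station import ctrl gives the robot as it stands. The module is installed in compiled form; this text tells all that it offers.
- The arm moves only by the tool servo_tool, never from a script. Its argument "plan" is a list of rows, each a list of 7 numbers: the opening in per cent of the stroke, from 0 (shut) to 100 (fully open), then the shift along the tool's x, y, z in m, then the turn, a rotation vector about the tool's x, y, z in rad. A call has exactly 8 rows; each row shifts and turns the commanded pose from where the row before left it, along the tool's axes as they then stand; what a row does not reach is not made up. A row lasts 1/8 s, in which the tool goes at most 62.5 mm and 10.7 degrees, less where a joint would pass 70% of its speed; a pose out of reach is approached as far as the arm can. A call with a gripper value outside its range is refused whole. The fingers move at their own pace and stop on an object; "force" is the grip in N (left out, the last holds). Time passes only in rows, so rows that do not move let the fingers close, or fill a call up. It gives the time, the measured TCP pose, the force, the opening and the grip force at its end, in the units of the state.
- ctrl.get_obs(): the state, without advancing time (a new reading comes with each control period).
- ctrl.camera(name): name is "scene" or "top"; returns a dict with "pixels" (480x640x3 uint8, red, green, blue), "z_map" (480x640 float32, m along the optical axis (not along the pixel's ray), 0 where there is no reading), "mtx" (3x3 intrinsics, pixels), "pose" (4x4, takes a point from camera to world coordinates). Camera axes: x right, y up, looking along -z (the intrinsics and any distortion apply to the point x, -y, -z); pixel columns grow to the right and rows downward; lengths in m; the calibration is good to about 2 mm. A picture is of the moment at which its call begins.
- ctrl.hand_in(): hands the job in; it is judged then, once.
The state is a dict: "time_s": time; "qpos": joint angles; "joint_vel": joint speeds; "tau": joint torques, N m; "ee_pos": TCP position; "eef_rot": TCP orientation; "force": force on the tool from outside, world axes, zero at the start; "moment": the same for the moment, N m; "grip_width": finger opening in m; "grip_force": force on a finger pad.
Only numpy, scipy, OpenCV 4.12 (cv2) and the standard library are available. Lean on these libraries where they do the work, as an engineer would, in place of code of your own. Each camera call takes 0.05 s, during which the arm holds its last target. There are 200 camera calls.

TASK

Lock the amplifier's clamp on the sloping test jig: take the knobbed locking pin out of the plywood tool block and push it through the clamp's eyelet until its collar sits fully home. Only once the pin is home, turn the jig's rotary isolator clockwise from off all the way to on, and let go. Leave the nut driver, multimeter, bottle and screwdriver where they are.

Things in the scene. Friction and masses are not known exactly. Their poses are not given: they have to be found in the camera images.
- pin: Locking pin, about 60 g. Origin on its axis at the collar's underside; z along the axis towards the knob. Above: steel collar 24 mm across, 4 mm thick, then black round knob 22 mm across, 34 mm tall. Below: steel shank 8 mm across, 45 mm long, its last 9 mm tapering to 3 mm. Starts upright in either hole of the block, collar on the block's top, 1 mm play around the shank.
- pin_tip (a point): The pointed end of the pin's shank, 45 mm below the pin's origin along its axis.
- block: Fixed plywood tool block 150 x 60 x 55 mm (its x, y, z), origin at the centre of its underside, z up. Two holes 80 mm apart, 40 mm either side of the centre along its x; either may hold the pin, the other the nut driver.
- eye (a point): Centre of the eyelet's mouth, in the top face of the clamp's steel ear (40 mm square, 6 mm thick, 16 mm above the plate). z: plate's normal, leaning 0.44 rad from vertical towards the robot; x up the slope; y left. Hole 10.5 mm, 1.5 mm chamfer, open below, with an in-line 15 mm hole through the plate. Pin home: its origin here, its z along this z. Nothing near rises over the ear within 60 mm.
- jig: Fixed test jig, origin at the centre of its base's underside (220 x 300 mm), z up, front to -x. Its sloping aluminium plate is 240 mm up the slope x 320 mm wide, 10 mm thick, its top face's centre 125 mm above the origin. On it: amplifier board with capacitors (44 mm tall) and heat sink (28 mm) in the upper half, clamp ear low on the left, isolator low on the right.
- handle (a point): Top of the isolator's black bar handle, on its turning axis; turns with it. x along the bar towards its white-marked end, z the plate's normal as at the eye. Bar 54 mm long, 14 mm wide, 26 mm tall, on a 48 mm disc; the grey 66 mm square housing's top is 31 mm below this point. The axis is 156 mm to the right of the eye, level with it on the slope.
- isolator (a joint): Isolator angle, rad: 0 = off (bar 1.05 rad anticlockwise of straight up the slope), 1.05 = on (bar straight up the slope), with a stop at each end. Grows clockwise as seen looking down on the plate. Friction about 0.08 N m, no spring: it stays where it is left. May start up to 0.12 from off.
- nut_driver: Bystander: nut driver standing in the block's other hole; longer grey handle, 29 mm across, 88 mm above the block. Origin on its axis at the block's top.
- multimeter: Bystander: grey and black multimeter lying flat, 85 x 175 x 46 mm, origin at the centre of its underside.
- bottle: Bystander: white bottle with black cap, 52 mm across, 120 mm tall, origin at the centre of its underside.
- screwdriver: Bystander: screwdriver lying on the bench in front of the jig, about 200 mm long along its x, under 35 mm high.
Not all that is in view belongs to the job. Leave any purple, turquoise or yellow look-alike of the pin alone.

How it is judged:
On the way, in this order (a step that is already met when the one before it is completed fails the run):
1. the pin is home in the eyelet (distance between pin and eye below 0.005 m and angle between the z axis of pin and the z axis of eye, either way round below 0.15 rad), for 0.2 s.
2. the isolator is turned to on (value of joint isolator above 0.95 rad), for 0.2 s.
At the end, for the whole second after the job is handed in: The pin is through the eyelet with its collar's centre within 5 mm of the eyelet's mouth and its axis within 0.15 rad of the eyelet's, at rest; the isolator is at rest at 0.95 rad or more of its 1.05 rad (all of step 1 and value of joint isolator above 0.95 rad and linear speed of pin below 0.02 m/s and velocity of joint isolator below 0.05 rad/s); the robot touches nothing.
It fails at once if the isolator is turned (past 0.35 rad) while the pin is not home (value of joint isolator above 0.35 rad and distance between pin and eye above 0.01 m).
It fails at once if the nut driver, multimeter, bottle or screwdriver is moved by more than 30 mm (distance of any of nut_driver, multimeter, bottle, screwdriver from where it was at the start of the episode above 0.03 m).
It also fails if it takes over 54 s, if anything falls off the work surface, if the arm or the gripper's body presses on something with over 40 N, if the wrist force passes 120 N, or if a joint passes its speed limit or range.

## Working session

There is one attempt and no reset: what is moved stays moved. The work goes in short steps, Python scripts to look and compute and a tool call to move; the robot and the scene stay as the last step left them, time stands still between calls to the robot, and variables do not carry over. Pictures are saved under pics/ and viewed, at most 10 in all, crops included, and the job is handed in when it is done.

Besides the shell and the picture viewer there is one more tool, called after ">>>" as name(argument=value, ...), one argument or row to a line, values as JSON. servo_tool: Moves the arm, as the interface text tells. Its arguments: {"type":"object","properties":{"plan":{"type":"array","items":{"type":"array","items":{"type":"number"}}},"force":{"type":"number"}},"required":["plan"]}

```bash
mkdir -p pics; cat > h.py <<'E'
import numpy as np, cv2, pickle
from station import ctrl
from scipy.spatial.transform import Rotation as R
def snap(n,f):
    c=ctrl.camera(n); pickle.dump(c,open(f'{f}.pkl','wb')); cv2.imwrite(f'pics/{f}.png',c['pixels'][:,:,::-1]); return c
def load(f): return pickle.load(open(f'{f}.pkl','rb'))
def cloud(c):
    z=c['z_map'].astype(float); K=c['mtx']; v,u=np.mgrid[:480,:640]
    P=np.stack([(u-K[0,2])/K[0,0]*z,-(v-K[1,2])/K[1,1]*z,-z],-1)
    W=P@c['pose'][:3,:3].T+c['pose'][:3,3]; W[z==0]=np.nan; return W
def proj(c,p):
    q=(np.array(p)-c['pose'][:3,3])@c['pose'][:3,:3]; K=c['mtx']
    return K[0,0]*q[0]/-q[2]+K[0,2], K[1,1]*-q[1]/-q[2]+K[1,2]
E
python3 - <<'E'
from h import *
for n in('scene','top'):
    c=snap(n,n+'0'); print(c['mtx'],c['pose'].round(3),list(c))
o=ctrl.get_obs(); print(o)
E
```

```text
[[593.50146612   0.         323.65733433]
 [  0.         593.50146612 242.77447046]
 [  0.           0.           1.        ]] [[ 0.255 -0.67   0.698  1.327]
 [ 0.967  0.174 -0.187 -0.193]
 [ 0.004  0.722  0.692  0.866]
 [ 0.     0.     0.     1.   ]] ['pixels', 'z_map', 'mtx', 'pose']
[[470.28221979   0.         325.42815192]
 [  0.         470.28221979 241.31534018]
 [  0.           0.           1.        ]] [[ 8.000e-03  9.830e-01 -1.810e-01  3.680e-01]
 [-1.000e+00  8.000e-03 -1.000e-03  2.700e-02]
 [ 1.000e-03  1.810e-01  9.830e-01  1.148e+00]
 [ 0.000e+00  0.000e+00  0.000e+00  1.000e+00]] ['pixels', 'z_map', 'mtx', 'pose']
{'time_s': 0.1, 'qpos': array([-1.24260824e+00,  3.00413340e-01,  1.52153139e+00, -1.04020522e-05,
        1.32068557e+00, -6.65900311e-02]), 'joint_vel': array([-0.00078662, -0.00025137, -0.00147674,  0.00087371,  0.00027825,
       -0.00127802]), 'tau': array([ 1.27594367e-04, -5.32649338e+01, -3.53288341e+01,  7.09357532e-02,
        2.35033332e-02, -4.74341743e-05]), 'ee_pos': array([ 0.21145493, -0.50746969,  0.20493903]), 'eef_rot': array([-3.14055663e+00, -5.89925840e-05,  3.94780663e-01]), 'force': array([ 0.35193416,  1.0996715 , -0.49835111]), 'moment': array([-0.02240676, -0.00776536, -0.01437263]), 'grip_force': 0.0, 'grip_width': 0.09395224794723252}
```

View pics/top0.png

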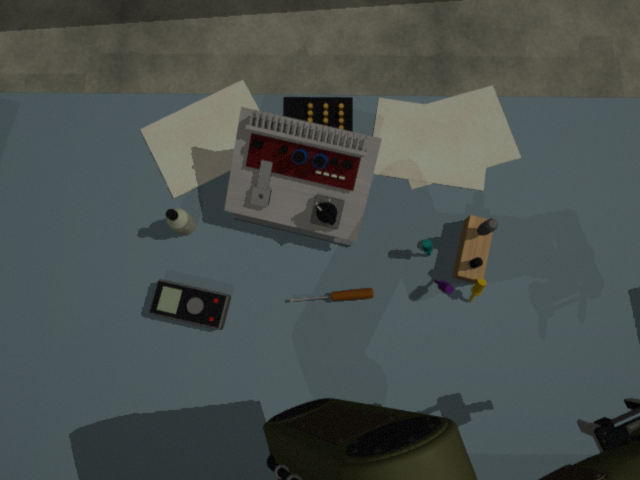

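View pics/scene0.png

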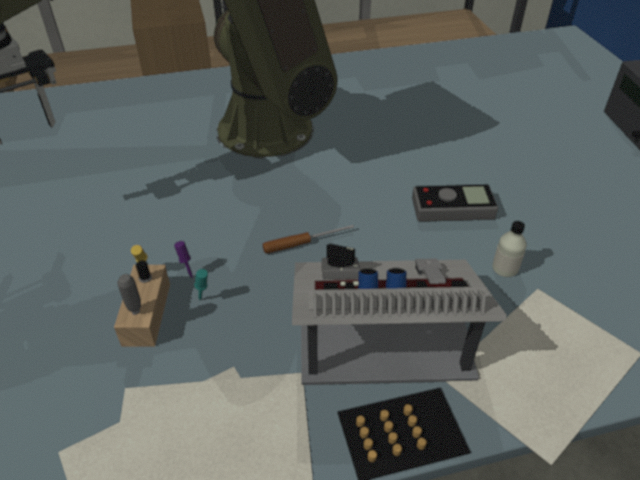

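Candidates for the pin in the top view: black knob in the block (476,263), grey nut driver (487,227), yellow (478,287), purple (444,286) and turquoise (428,246). By the description it is the black knob. I'll check it in a close crop and measure.

```bash
python3 - <<'E'
from h import *
c=load('top0'); W=cloud(c); im=c['pixels'][:,:,::-1]
a=cv2.resize(im[205:305,405:505],(400,400),interpolation=cv2.INTER_CUBIC)
b=cv2.resize(im[150:250,220:320],(400,400),interpolation=cv2.INTER_CUBIC)
d=cv2.resize(im[165:265,280:380],(400,400),interpolation=cv2.INTER_CUBIC)
cv2.imwrite('pics/c1.png',cv2.resize(np.hstack([a,np.vstack([cv2.resize(b,(300,300)),cv2.resize(d,(300,300))])[:400] if 0 else b]),(800,400)))
np.set_printoptions(precision=4,suppress=True)
for n,(u,v) in dict(pin=(476,263),nut=(487,227),ear=(258,198),handle=(326,212),blocktop=(480,246),yel=(478,287),pur=(444,286),tur=(428,246)).items(): print(n,W[v,u])
# pin knob top pts
r=W[205:305,405:505].reshape(-1,3)
bt=W[215:285,450:500].reshape(-1,3); s=bt[(bt[:,2]>.050)&(bt[:,2]<.06)]
print('block',len(s),cv2.minAreaRect(s[:,:2].astype(np.float32)*1000))
s=bt[(bt[:,2]>.084)&(bt[:,2]<.1)]; print('knobtop cand',len(s),s.mean(0),s.min(0),s.max(0))
# plate fit
p=W[200:235,230:350].reshape(-1,3); 
J=W[105:245,225:385].reshape(-1,3); J=J[np.isfinite(J).all(1)&(J[:,2]>.05)]
n0=np.array([-np.sin(.44),0,np.cos(.44)])
rng=np.random.default_rng(0); best=(0,)
for _ in range(500):
    q=J[rng.choice(len(J),3)]; n=np.cross(q[1]-q[0],q[2]-q[0]); n/=np.linalg.norm(n)+1e-12
    if n[2]<0:n=-n
    if abs(np.arccos(n[2])-.44)>.1: continue
    k=abs((J-q[0])@n)<.002
    if k.sum()>best[0]: best=(k.sum(),k)
I=J[best[1]]; m=I.mean(0); n=np.linalg.svd(I-m,full_matrices=False)[2][2]; n*=np.sign(n[2])
print('plate',best[0],m,n,np.arccos(n[2]),np.arctan2(-n[1],-n[0]))
# plate rect edges
x=np.array([0,0,1])-n[2]*n; x/=np.linalg.norm(x); y=np.cross(n,x)
q=np.c_[(I-m)@x,(I-m)@y]; rc=cv2.minAreaRect((q*1000).astype(np.float32)); print(rc); ctr=m+(rc[0][0]*x+rc[0][1]*y)/1000; print('platecentre',ctr,'x',x,'y',y)
h=(J-m)@n; 
for lo,hi in((.012,.020),(.021,.0235),(.024,.03),(.05,.07)):
    pass
loc=np.c_[(J-ctr)@x,(J-ctr)@y,h]
low=loc[(loc[:,0]<-.02)]
print(np.histogram(low[low[:,1]>.02][:,2],bins=np.arange(-.01,.08,.004)))
print(np.histogram(low[low[:,1]<-.02][:,2],bins=np.arange(-.01,.08,.004)))
np.savez('jig.npz',ctr=ctr,x=x,y=y,n=n)
E
```

```text
pin [ 0.5152 -0.3144  0.0907]
nut [ 0.5883 -0.3268  0.1395]
ear [0.6587 0.1825 0.1081]
handle [0.618  0.0267 0.1442]
blocktop [ 0.5607 -0.3373  0.0552]
yel [ 0.463  -0.324   0.0667]
pur [ 0.4645 -0.2455  0.0683]
tur [ 0.5557 -0.2096  0.0778]
block 1257 ((551.9148559570312, -326.9566650390625), (61.043006896972656, 161.2218475341797), 76.05432891845703)
knobtop cand 106 [ 0.5375 -0.3202  0.0918] [ 0.5076 -0.3425  0.0843] [ 0.6061 -0.3066  0.0983]
plate 5628 [0.6958 0.0889 0.1187] [-0.4123  0.096   0.906 ] 0.4371437125433547 -0.22875770332157264
((13.40673828125, 0.6712799072265625), (240.2664031982422, 320.33160400390625), 0.07136116176843643)
platecentre [0.7078 0.0868 0.1243] x [ 0.8824 -0.2054  0.4234] y [0.2268 0.9739 0.    ]
(array([   3,  307, 1436,  330,    8,   70,  286,   69,    1,    0,    0,
          0,    0,    0,    0,    0,    0,    0,    0,    0,    0,    0]), array([-0.01 , -0.006, -0.002,  0.002,  0.006,  0.01 ,  0.014,  0.018,
        0.022,  0.026,  0.03 ,  0.034,  0.038,  0.042,  0.046,  0.05 ,
        0.054,  0.058,  0.062,  0.066,  0.07 ,  0.074,  0.078]))
(array([   2,  299, 1190,  247,   10,   20,  243,  247,  115,   19,   13,
         10,    5,   20,   99,   44,    0,    0,    0,    0,    0,    0]), array([-0.01 , -0.006, -0.002,  0.002,  0.006,  0.01 ,  0.014,  0.018,
        0.022,  0.026,  0.03 ,  0.034,  0.038,  0.042,  0.046,  0.05 ,
        0.054,  0.058,  0.062,  0.066,  0.07 ,  0.074,  0.078]))
```

View pics/c1.png

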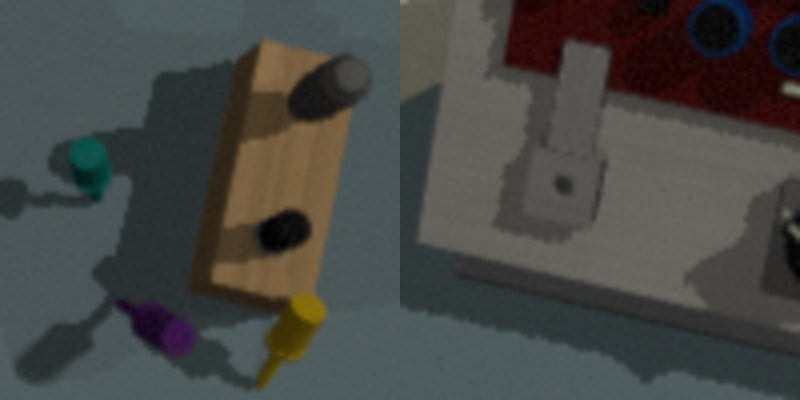

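The crop confirms it: the black knob at block crop (285,230), about (476,263) in the full frame, is the pin. The eyelet hole is at crop (565,185), i.e. full-frame (260.9,195.9). Next I'll work out the target positions.

```bash
cat >> h.py <<'E'
np.set_printoptions(precision=4,suppress=True)
def ray(c,u,v,p0,n):
    K=c['mtx']; d=c['pose'][:3,:3]@np.array([(u-K[0,2])/K[0,0],-(v-K[1,2])/K[1,1],-1]); o=c['pose'][:3,3]
    return o+d*((np.array(p0)-o)@n)/(d@n)
def todo(p,Rm):
    "shift in the present tool frame, then turn in it"
    o=ctrl.get_obs(); R0=R.from_euler('xyz',o['eef_rot'])
    print('t',o['time_s'],'at',o['ee_pos'],'shift',R0.inv().apply(np.array(p)-o['ee_pos']),'turn',(R0.inv()*R.from_matrix(Rm)).as_rotvec(),'q',o['qpos'],'F',o['force'],'w',o['grip_width'])
def frame(x,z):
    x=np.array(x)-np.dot(x,z)*np.array(z); x/=np.linalg.norm(x); return np.c_[x,np.cross(z,x),z]
E
python3 - <<'E'
from h import *
g=np.load('jig.npz'); ctr,x,y,n=[g[k] for k in('ctr','x','y','n')]
c=load('top0'); W=cloud(c); s=load('scene0'); S=cloud(s)
eye=ray(c,260.9,195.9,ctr+.016*n,n); print('eye',eye,'loc',(eye-ctr)@np.c_[x,y,n])
L=(W-ctr)@np.c_[x,y,n]
m=(abs(L[...,2]-.016)<.003)&(L[...,1]>.03)&(L[...,0]<-.0); q=L[m]; 
k=np.linalg.norm(q[:,:2]-((eye-ctr)@np.c_[x,y])[:2],axis=1)<.035; print('ear rect',cv2.minAreaRect((q[k][:,:2]*1000).astype(np.float32)),q[k].mean(0))
hl=((eye-ctr)@np.c_[x,y,n])+[0,-.156,0]
m=(L[...,2]>.043)&(L[...,2]<.065)&(np.hypot(L[...,0]-hl[0],L[...,1]-hl[1])<.045); q=L[m]; print('handle n',m.sum(),q.mean(0),q.min(0),q.max(0),cv2.minAreaRect((q[:,:2]*1000).astype(np.float32)),'expected',hl)
# white mark
im=c['pixels'].astype(int); w=m&(im.min(-1)>110); print('white',w.sum(),L[w].mean(0) if w.any() else 0)
# pin: both clouds
for nm,C in(('top',W),('scene',S)):
    p=C.reshape(-1,3); p=p[np.hypot(p[:,0]-.514,p[:,1]+.317)<.022]
    for lo,hi in((.062,.088),(.089,.098)):
        a=p[(p[:,2]>lo)&(p[:,2]<hi)]; print(nm,lo,len(a),a.mean(0),a.min(0),a.max(0))
for nm,C in(('top',W),('scene',S)):
    p=C.reshape(-1,3); p=p[(abs(p[:,2]-.055)<.0015)&(np.hypot(p[:,0]-.552,p[:,1]+.327)<.1)]; print(nm,cv2.minAreaRect((p[:,:2]*1000).astype(np.float32)))
pin=np.array([.514,-.316,.0]); zd=np.array([0,0,-1.]); 
todo([.514,-.316,.15],frame([.97,-.24,0],zd))
E
```

```text
eye [0.6626 0.1754 0.112 ] loc [-0.0633  0.0761  0.016 ]
ear rect ((-56.99970626831055, 77.5938720703125), (40.1774787902832, 56.25523376464844), 89.81327056884766) [-0.0586  0.0773  0.016 ]
handle n 159 [-0.0642 -0.0785  0.0487] [-0.0839 -0.103   0.0432] [-0.0446 -0.0552  0.0528] ((-64.87830352783203, -78.3033447265625), (53.12925720214844, 14.790769577026367), 54.47355651855469) expected [-0.0633 -0.0799  0.016 ]
white 0 0
top 0.062 33 [ 0.5149 -0.3111  0.0748] [ 0.5074 -0.3205  0.0628] [ 0.5255 -0.3066  0.0879]
top 0.089 69 [ 0.5179 -0.3176  0.0923] [ 0.5076 -0.3285  0.0894] [ 0.5269 -0.307   0.0966]
scene 0.062 123 [ 0.5255 -0.318   0.0752] [ 0.5121 -0.3298  0.0621] [ 0.5309 -0.3084  0.0878]
scene 0.089 101 [ 0.5204 -0.3189  0.0937] [ 0.5067 -0.3299  0.0891] [ 0.5308 -0.3088  0.0974]
top ((543.33935546875, -324.54351806640625), (62.32881546020508, 177.3404998779297), 77.08856964111328)
scene ((552.09619140625, -334.26092529296875), (150.22421264648438, 154.73570251464844), 40.1710205078125)
t 0.1 at [ 0.2115 -0.5075  0.2049] shift [ 0.3529 -0.0603  0.055 ] turn [-0.001   0.0003  0.6373] q [-1.2426  0.3004  1.5215 -0.      1.3207 -0.0666] F [ 0.3519  1.0997 -0.4984] w 0.09395224794723252
```

>>> servo_tool(
  plan=[
    [60,0.0445,-0.007,0,0,0,0],
    [60,0.0445,-0.007,0,0,0,0],
    [60,0.0445,-0.007,0,0,0,0],
    [60,0.0445,-0.007,0,0,0,0],
    [60,0.0445,-0.007,0,0,0,0],
    [60,0.0445,-0.007,0,0,0,0],
    [60,0.0445,-0.007,0,0,0,0],
    [60,0.0445,-0.007,0,0,0,0],
  ],
  force=30,
)

```text
time_s: 1.1
ee_pos: [0.5197, -0.3181, 0.2051]
eef_rot: [-3.141, 0.0, 0.395]
force: [0.9, -1.5, 0.3]
grip_width: 0.0561
grip_force: 0.0
```

>>> servo_tool(
  plan=[
    [60,0,0,0,0,0,0.106],
    [60,0,0,0,0,0,0.106],
    [60,0,0,0,0,0,0.106],
    [60,0,0,0,0,0,0.106],
    [60,0,0,0,0,0,0.106],
    [60,0,0,0,0,0,0.107],
    [60,0,0,0,0,0,0],
    [60,0,0,0,0,0,0],
  ],
)

```text
time_s: 2.1
ee_pos: [0.5186, -0.319, 0.2053]
eef_rot: [-3.141, 0.0, -0.24]
force: [-0.4, -0.1, 0.6]
grip_width: 0.0563
grip_force: 0.0
```

```bash
python3 - <<'E'
from h import *
todo([.518,-.3185,.065],frame([.97,-.24,0],np.array([0,0,-1.])))
s=snap('scene','s1'); c=snap('top','t1')
im=s['pixels'][200:350,80:230,::-1]; cv2.imwrite('pics/c2.png',cv2.resize(im,(600,600),interpolation=cv2.INTER_CUBIC))
E
```

```text
t 2.1 at [ 0.5186 -0.319   0.2053] shift [-0.0006 -0.0003  0.1403] turn [-0.0002  0.0003  0.0028] q [-0.6116  0.4325  1.3416  0.      1.3678  1.1989] F [-0.3632 -0.1239  0.6416] w 0.05633002099514055
```

View pics/c2.png

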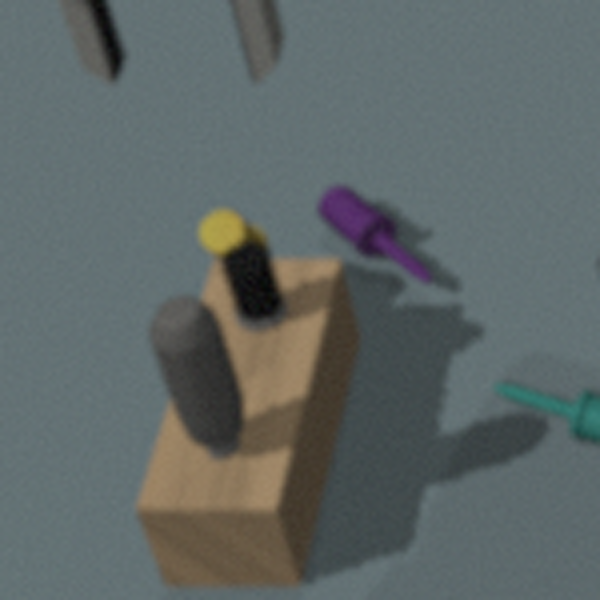

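The crop shows the black knob standing at crop (250,280) with its steel collar at (258,318), and the open fingers above it. I'll go down and grip.

>>> servo_tool(
  plan=[
    [60,0,0,0.03,0,0,0],
    [60,0,0,0.03,0,0,0],
    [60,0,0,0.03,0,0,0],
    [60,0,0,0.025,0,0,0],
    [60,0,0,0.015,0,0,0],
    [60,0,0,0.0095,0,0,0],
    [60,0,0,0,0,0,0],
    [10,0,0,0,0,0,0],
  ],
  force=20,
)

```text
time_s: 3.2
ee_pos: [0.519, -0.3193, 0.0669]
eef_rot: [3.141, -0.001, -0.242]
force: [-0.8, -0.1, -0.0]
grip_width: 0.0494
grip_force: 0.0
```

>>> servo_tool(
  plan=[
    [10,0,0,0,0,0,0],
    [10,0,0,0,0,0,0],
    [10,0,0,0,0,0,0],
    [10,0,0,0,0,0,0],
    [10,0,0,0,0,0,0],
    [10,0,0,0,0,0,0],
    [10,0,0,0,0,0,0],
    [10,0,0,0,0,0,0],
  ],
  force=40,
)

```text
time_s: 4.2
ee_pos: [0.5187, -0.3191, 0.0661]
eef_rot: [3.141, -0.0, -0.242]
force: [-0.7, 0.8, 4.8]
grip_width: 0.021
grip_force: 40.0
```

>>> servo_tool(
  plan=[
    [10,0,0,-0.01,0,0,0],
    [10,0,0,-0.02,0,0,0],
    [10,0,0,-0.025,0,0,0],
    [10,0,0,-0.03,0,0,0],
    [10,0,0,-0.04,0,0,0],
    [10,0,0,-0.04,0,0,0],
    [10,0,0,-0.03,0,0,0],
    [10,0,0,0,0,0,0],
  ],
)

```text
time_s: 5.2
ee_pos: [0.5191, -0.3194, 0.2633]
eef_rot: [3.14, -0.004, -0.242]
force: [0.8, 1.0, -0.5]
grip_width: 0.0212
grip_force: 40.0
```

```bash
python3 - <<'E'
from h import *
g=np.load('jig.npz'); ctr,x,y,n=[g[k] for k in('ctr','x','y','n')]
eye=np.array([0.6626,0.1754,0.112])
todo(eye+n*(.011+.07),frame(x,-n))
o=ctrl.get_obs(); T=o['ee_pos']
s=snap('scene','s2'); c=snap('top','t2')
u,v=proj(s,T-[0,0,.03]); u,v=int(u),int(v); print(u,v,proj(s,T-[0,0,.056]),proj(s,T-[0,0,.011]))
im=s['pixels'][v-50:v+50,u-50:u+50,::-1]; cv2.imwrite('pics/c3.png',cv2.resize(im,(600,600),interpolation=cv2.INTER_CUBIC))
E
```

```text
t 5.2 at [ 0.5191 -0.3194  0.2633] shift [-0.0139 -0.5144  0.0772] turn [ 0.0044  0.4334 -0.0129] q [-0.6117  0.3988  1.2556  0.      1.4832  1.2013] F [ 0.7781  1.0114 -0.4544] w 0.021162707637509222
122 205 (np.float64(126.48130567661161), np.float64(216.9807305502029)) (np.float64(120.22103974114808), np.float64(196.1579940923788))
```

View pics/c3.png

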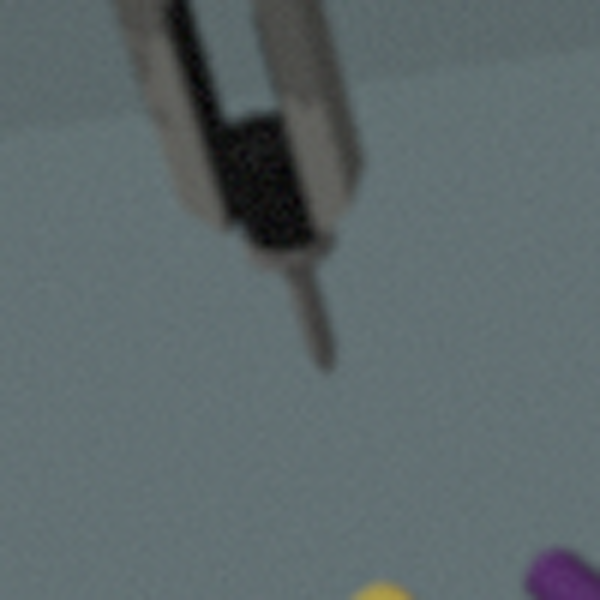

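The crop shows the pin hanging straight in the fingers. Its tip is at crop (328,368), i.e. px (126.3,215.9), against a predicted (126.5,217.0). I'll carry it over to the eyelet.

>>> servo_tool(
  plan=[
    [10,0,-0.03,0,0,0,0],
    [10,0,-0.054,0,0,0,0],
    [10,0,-0.054,0,0,0,0],
    [10,0,-0.054,0,0,0,0],
    [10,0,-0.054,0,0,0,0],
    [10,0,-0.054,0,0,0,0],
    [10,0,-0.054,0,0,0,0],
    [10,0,-0.05,0,0,0,0],
  ],
)

```text
time_s: 6.3
ee_pos: [0.6153, 0.075, 0.2591]
eef_rot: [3.141, 0.002, -0.242]
force: [0.9, 0.4, -0.9]
grip_width: 0.0211
grip_force: 40.0
```

>>> servo_tool(
  plan=[
    [10,-0.0035,-0.04,0,0,0,0],
    [10,-0.0035,-0.04,0,0,0,0],
    [10,-0.0035,-0.03,0,0,0,0],
    [10,-0.0035,0,0,0,0.085,0],
    [10,0,0,0,0,0.09,0],
    [10,0,0,0,0,0.09,0],
    [10,0,0,0,0,0.09,0],
    [10,0,0,0,0,0.08,-0.013],
  ],
)

```text
time_s: 7.3
ee_pos: [0.6276, 0.1833, 0.2591]
eef_rot: [3.135, -0.435, -0.227]
force: [0.7, 0.4, -1.3]
grip_width: 0.0214
grip_force: 40.0
```

```bash
cat > k.py <<'E'
from h import *
g=np.load('jig.npz'); ctr,x,y,n=[g[k] for k in('ctr','x','y','n')]
eye=np.array([0.6626,0.1754,0.112])
E
python3 - <<'E'
from k import *
todo(eye+n*(.011+.065),frame(x,-n))
E
```

```text
t 7.3 at [0.6276 0.1833 0.2591] shift [-0.0297 -0.0007  0.0725] turn [0.0059 0.0018 0.002 ] q [ 0.3215  0.2979  1.4572 -0.2666  1.028   2.2172] F [ 0.7135  0.4379 -1.2656] w 0.021407398175442474
```

>>> servo_tool(
  plan=[
    [10,-0.006,0,0,0.003,0,0],
    [10,-0.008,0,0.01,0.003,0.002,0.002],
    [10,-0.008,0,0.015,0,0,0],
    [10,-0.008,-0.0005,0.02,0,0,0],
    [10,0,0,0.018,0,0,0],
    [10,0,0,0.009,0,0,0],
    [10,0,0,0,0,0,0],
    [10,0,0,0,0,0,0],
  ],
)

```text
time_s: 8.3
ee_pos: [0.6319, 0.1831, 0.1837]
eef_rot: [-3.14, -0.438, -0.23]
force: [0.4, -0.1, 0.1]
grip_width: 0.0213
grip_force: 40.0
```

```bash
python3 - <<'E'
from k import *
todo(eye+n*(.011+.065),frame(x,-n))
o=ctrl.get_obs(); T=o['ee_pos']; zt=R.from_euler('xyz',o['eef_rot']).as_matrix()[:,2]
s=snap('scene','s3'); c=snap('top','t3')
out=[]
for q in(s,c):
    u,v=proj(q,eye); u,v=int(u),int(v); print(u,v,'eye',proj(q,eye),'tip',proj(q,T+zt*.056),'org',proj(q,T+zt*.011))
    out.append(cv2.resize(q['pixels'][v-35:v+35,u-25:u+25,::-1],(400,560),interpolation=cv2.INTER_CUBIC))
cv2.imwrite('pics/c4.png',np.hstack(out))
E
```

```text
t 8.3 at [0.6319 0.1831 0.1837] shift [-0.0017  0.0006  0.0024] turn [-0.0013 -0.0006 -0.0015] q [ 0.3165  0.3648  1.548  -0.2906  0.8686  2.2653] F [ 0.3569 -0.0573  0.133 ] w 0.02133081479093168
427 262 eye (np.float64(427.14715565055633), np.float64(262.8603349900949)) tip (np.float64(428.29829037097556), np.float64(251.28376177408705)) org (np.float64(429.49540484323654), np.float64(226.86290196236098))
260 195 eye (np.float64(260.9248788425102), np.float64(195.89122387812273)) tip (np.float64(258.46146861124294), np.float64(196.5706177109143)) org (np.float64(253.52605075943532), np.float64(199.71525481663576))
```

View pics/c4.png

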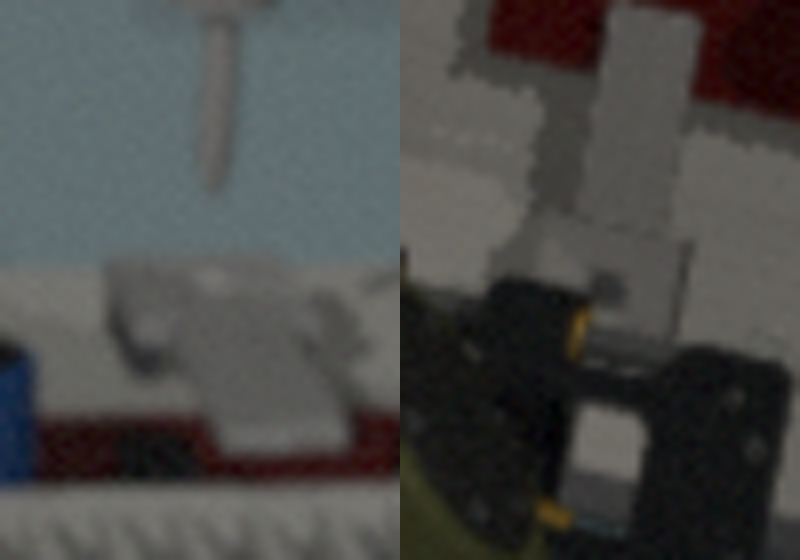

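Left panel (scene): the tip is at crop (215,190), straight above the hole patch at (213,278). Right panel (top): the hole is at crop (608,288), i.e. px (260.6,195.6), where it was before. They line up to about 1 mm, so I'll start inserting and watch the force.

>>> servo_tool(
  plan=[
    [10,-0.002,0,0.006,0,0,0],
    [10,0,0,0.006,0,0,0],
    [10,0,0,0.005,0,0,0],
    [10,0,0,0.004,0,0,0],
    [10,0,0,0.004,0,0,0],
    [10,0,0,0.003,0,0,0],
    [10,0,0,0.003,0,0,0],
    [10,0,0,0,0,0,0],
  ],
)

```text
time_s: 9.4
ee_pos: [0.6426, 0.1805, 0.1539]
eef_rot: [-3.14, -0.437, -0.23]
force: [0.1, 0.0, -0.3]
grip_width: 0.0211
grip_force: 40.0
```

```bash
cat > st.py <<'E'
from k import *
todo(eye+n*.011,frame(x,-n)); o=ctrl.get_obs(); R0=R.from_euler('xyz',o['eef_rot']); print('F tool',R0.inv().apply(o['force']),'M tool',R0.inv().apply(o['moment']))
E
python3 st.py
```

```text
t 9.4 at [0.6426 0.1805 0.1539] shift [0.001  0.0004 0.0357] turn [-0.0007  0.0005 -0.0012] q [ 0.3062  0.4158  1.5505 -0.2997  0.8159  2.2733] F [ 0.093   0.0169 -0.3201] w 0.0210883031563002
F tool [-0.0568 -0.0373  0.3268] M tool [ 0.0837 -0.3075  0.0806]
```

>>> servo_tool(
  plan=[
    [10,0.0005,0,0.003,0,0,0],
    [10,0,0,0.003,0,0,0],
    [10,0,0,0.003,0,0,0],
    [10,0,0,0.003,0,0,0],
    [10,0,0,0.003,0,0,0],
    [10,0,0,0.002,0,0,0],
    [10,0,0,0,0,0,0],
    [10,0,0,0,0,0,0],
  ],
)

```text
time_s: 10.4
ee_pos: [0.6501, 0.1788, 0.139]
eef_rot: [-3.14, -0.437, -0.23]
force: [0.2, -0.2, -0.5]
grip_width: 0.0213
grip_force: 40.0
```

```bash
python3 st.py
```

```text
t 10.4 at [0.6501 0.1788 0.139 ] shift [0.0004 0.0005 0.0189] turn [-0.0009  0.0001 -0.0012] q [ 0.2995  0.4458  1.5449 -0.3038  0.7904  2.2754] F [ 0.1756 -0.1852 -0.5366] w 0.021322742605546854
F tool [-0.0339  0.1411  0.5763] M tool [ 0.0851 -0.2671  0.0351]
```

Still moving freely, with the tip about 26 mm in. I'll push the rest of the way.

>>> servo_tool(
  plan=[
    [10,0,0,0.003,0,0,0],
    [10,0,0,0.003,0,0,0],
    [10,0,0,0.003,0,0,0],
    [10,0,0,0.003,0,0,0],
    [10,0,0,0.002,0,0,0],
    [10,0,0,0.002,0,0,0],
    [10,0,0,0.001,0,0,0],
    [10,0,0,0,0,0,0],
  ],
)

```text
time_s: 11.4
ee_pos: [0.6571, 0.1772, 0.1234]
eef_rot: [-3.14, -0.437, -0.23]
force: [-0.7, 0.7, -0.7]
grip_width: 0.0214
grip_force: 40.0
```

```bash
python3 st.py
```

```text
t 11.4 at [0.6571 0.1772 0.1234] shift [0.0004 0.0005 0.0018] turn [-0.0008  0.0003 -0.0012] q [ 0.2933  0.4764  1.5393 -0.3085  0.765   2.2783] F [-0.7445  0.6913 -0.7046] w 0.021444316492225612
F tool [-1.0977 -0.5029  0.2657] M tool [ 0.1428 -0.2508 -0.001 ]
```

>>> servo_tool(
  plan=[
    [10,0,0,0.001,0,0,0],
    [10,0,0,0.001,0,0,0],
    [10,0,0,0.001,0,0,0],
    [10,0,0,0,0,0,0],
    [10,0,0,0,0,0,0],
    [10,0,0,0,0,0,0],
    [10,0,0,0,0,0,0],
    [10,0,0,0,0,0,0],
  ],
)

```text
time_s: 12.4
ee_pos: [0.658, 0.1771, 0.1221]
eef_rot: [-3.14, -0.437, -0.23]
force: [-15.2, -1.0, 13.7]
grip_width: 0.0214
grip_force: 40.0
```

```bash
python3 st.py
```

```text
t 12.4 at [0.658  0.1771 0.1221] shift [0.0002 0.0006 0.0002] turn [-0.0008 -0.     -0.0013] q [ 0.2927  0.4796  1.538  -0.3091  0.7628  2.2788] F [-15.1724  -1.0122  13.6894] w 0.021391870931222308
F tool [ -7.378    4.4213 -18.5646] M tool [-0.7225 -1.6337  0.0122]
```

There is 18 N along the axis at the expected depth, so the collar is seated. Release, back off and check.

>>> servo_tool(
  plan=[
    [50,0,0,0,0,0,0],
    [50,0,0,0,0,0,0],
    [50,0,0,0,0,0,0],
    [50,0,0,-0.01,0,0,0],
    [50,0,0,-0.02,0,0,0],
    [50,0,0,-0.03,0,0,0],
    [50,0,0,-0.03,0,0,0],
    [50,0,0,-0.01,0,0,0],
  ],
  force=40,
)

```text
time_s: 13.4
ee_pos: [0.6169, 0.187, 0.2145]
eef_rot: [-3.138, -0.44, -0.23]
force: [-0.1, -0.5, -0.3]
grip_width: 0.0472
grip_force: 0.0
```

```bash
python3 - <<'E'
from k import *
s=snap('scene','s4'); c=snap('top','t4'); out=[]
for q in(s,c):
    u,v=proj(q,eye); u,v=int(u),int(v)
    out.append(cv2.resize(q['pixels'][v-35:v+35,u-25:u+25,::-1],(400,560),interpolation=cv2.INTER_CUBIC)); print(u,v,'knob top exp',proj(q,eye+.038*n))
cv2.imwrite('pics/c5.png',np.hstack(out))
for q in(s,c):
    L=(cloud(q)-eye)@np.c_[x,y,n]; m=(np.hypot(L[...,0],L[...,1])<.02)&(L[...,2]>.025)&(L[...,2]<.05); a=L[m]; print(len(a),a.mean(0) if len(a) else 0, np.percentile(a[:,2],[50,90]) if len(a) else 0)
# handle now
hd=eye-.156*y+.033*n
b1=frame(np.cos(.95)*x+np.sin(.95)*y,-n)
todo(hd+.06*n,b1)
E
```

```text
427 262 knob top exp (np.float64(428.1652070493979), np.float64(242.59580137918525))
260 195 knob top exp (np.float64(256.94013643710485), np.float64(198.43288801086166))
131 [ 0.0054 -0.0013  0.0337] [0.0344 0.0393]
64 [ 0.0025 -0.0009  0.0368] [0.0373 0.04  ]
t 13.5 at [0.6171 0.1867 0.2129] shift [-0.      0.1568  0.0179] turn [-0.0012 -0.0026 -0.9513] q [ 0.3311  0.3101  1.551  -0.285   0.9209  2.2634] F [ 0.5287  0.74   -0.0487] w 0.046845658497575306
```

View pics/c5.png

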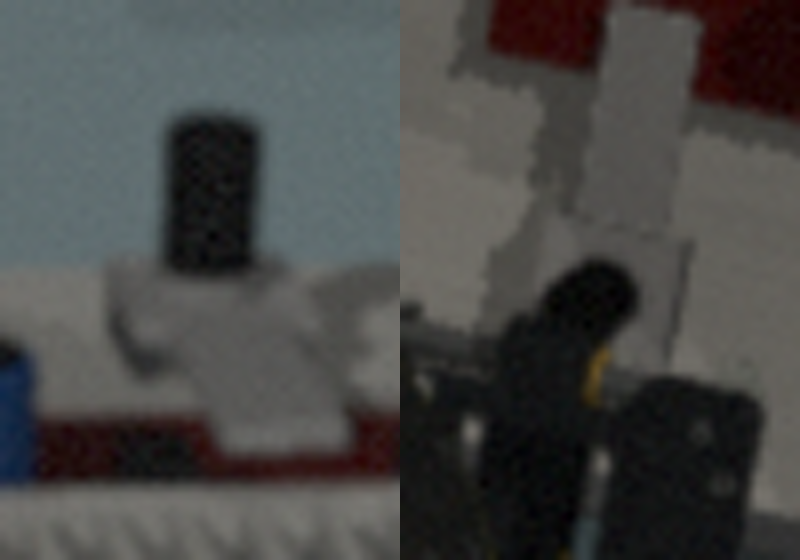

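Pin is home: the knob top measures 37–38 mm above the ear (crop left (215,115), right (590,300)) and the collar is flush. Next, the isolator handle.

>>> servo_tool(
  plan=[
    [50,0,0.03,0,0,0,0],
    [50,0,0.045,0,0,0,0],
    [50,0,0.045,0,0,0,0],
    [50,0,0.036,0,0,0,0],
    [50,0,0,0,0,0,-0.15],
    [50,0,0,0,0,0,-0.16],
    [50,0,0,0,0,0,-0.16],
    [50,0,0,0,0,0,-0.16],
  ],
)

```text
time_s: 14.5
ee_pos: [0.5814, 0.0343, 0.21]
eef_rot: [2.873, -0.347, 0.453]
force: [-0.3, -0.5, -0.3]
grip_width: 0.047
grip_force: 0.0
```

>>> servo_tool(
  plan=[
    [50,0,0,0,0,0,-0.16],
    [50,0,0,0,0,0,-0.16],
    [50,0,0,0.02,0,0,0],
    [50,0,0,0.02,0,0,0],
    [50,0,0,0.02,0,0,0],
    [50,0,0,0,0,0,0],
    [50,0,0,0,0,0,0],
    [50,0,0,0,0,0,0],
  ],
)

```text
time_s: 15.5
ee_pos: [0.6064, 0.0289, 0.1576]
eef_rot: [2.779, -0.251, 0.766]
force: [0.1, -0.5, 0.9]
grip_width: 0.047
grip_force: 0.0
```

```bash
python3 - <<'E'
from k import *
hd=ctr-.0640*x-.0787*y+.0495*n
todo(hd-.021*n,frame(np.cos(.95)*x+np.sin(.95)*y,-n))
o=ctrl.get_obs(); T=o['ee_pos']; s=snap('scene','s5'); L=(cloud(s)-hd)@np.c_[x,y,n]
u,v=map(int,proj(s,hd)); print(u,v); cv2.imwrite('pics/c6.png',cv2.resize(s['pixels'][v-50:v+50,u-50:u+50,::-1],(600,600),interpolation=cv2.INTER_CUBIC))
E
```

```text
t 15.5 at [0.6064 0.0289 0.1576] shift [ 0.0002 -0.0009  0.0378] turn [-0.     -0.0014 -0.0012] q [ 0.0363  0.2605  1.7524 -0.1694  0.7112  0.9919] F [ 0.1332 -0.5385  0.8575] w 0.04701818076756559
340 246
```

View pics/c6.png

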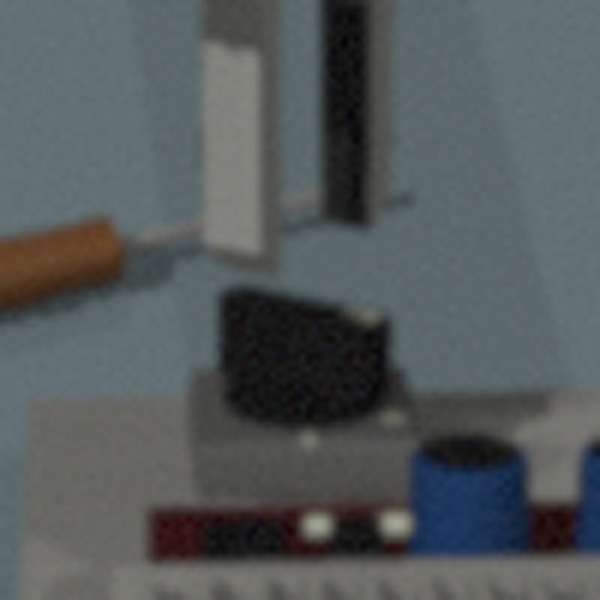

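The crop shows the bar at (305,355) with its white mark at (365,318), and the fingers straddling it. I'll descend and grip.

>>> servo_tool(
  plan=[
    [50,0,-0.001,0.01,0,0,0],
    [50,0,0,0.01,0,0,0],
    [50,0,0,0.01,0,0,0],
    [50,0,0,0.007,0,0,0],
    [50,0,0,0,0,0,0],
    [5,0,0,0,0,0,0],
    [5,0,0,0,0,0,0],
    [5,0,0,0,0,0,0],
  ],
  force=15,
)

```text
time_s: 16.55
ee_pos: [0.6211, 0.0261, 0.1233]
eef_rot: [2.779, -0.25, 0.766]
force: [0.0, -0.8, 0.3]
grip_width: 0.0203
grip_force: 0.0
```

>>> servo_tool(
  plan=[
    [5,0,0,0,0,0,0],
    [5,0,0,0,0,0,0],
    [5,0,0,0,0,0,0],
    [5,0,0,0,0,0,0],
    [5,0,0,0,0,0,0.05],
    [5,0,0,0,0,0,0.05],
    [5,0,0,0,0,0,0.05],
    [5,0,0,0,0,0,0.05],
  ],
  force=25,
)

```text
time_s: 17.55
ee_pos: [0.6211, 0.0261, 0.1231]
eef_rot: [2.835, -0.316, 0.568]
force: [-0.6, -0.2, 3.1]
grip_width: 0.014
grip_force: 25.0
```

```bash
python3 st.py
```

```text
t 17.55 at [0.6211 0.0261 0.1231] shift [ 0.1062 -0.1127  0.002 ] turn [-0.0008 -0.0004  0.7474] q [ 0.0298  0.3355  1.7434 -0.1794  0.6459  1.2024] F [-0.6362 -0.2285  3.0839] w 0.013987199649901808
F tool [ 0.333   0.805  -3.0346] M tool [-0.1458 -0.1386 -0.0421]
```

>>> servo_tool(
  plan=[
    [5,0,0,0,0,0,0.09],
    [5,0,0,0,0,0,0.09],
    [5,0,0,0,0,0,0.09],
    [5,0,0,0,0,0,0.09],
    [5,0,0,0,0,0,0.09],
    [5,0,0,0,0,0,0.09],
    [5,0,0,0,0,0,0.09],
    [5,0,0,0,0,0,0.08],
  ],
)

```text
time_s: 18.55
ee_pos: [0.621, 0.0265, 0.1231]
eef_rot: [3.126, -0.437, -0.189]
force: [-2.1, 2.5, 3.3]
grip_width: 0.0137
grip_force: 25.0
```

>>> servo_tool(
  plan=[
    [5,0,0,0,0,0,0.03],
    [5,0,0,0,0,0,0.02],
    [5,0,0,0,0,0,0],
    [5,0,0,0,0,0,0],
    [5,0,0,0,0,0,0],
    [5,0,0,0,0,0,0],
    [5,0,0,0,0,0,0],
    [5,0,0,0,0,0,0],
  ],
)

```text
time_s: 19.55
ee_pos: [0.621, 0.0265, 0.1231]
eef_rot: [-3.136, -0.437, -0.24]
force: [-1.4, 5.9, 4.0]
grip_width: 0.0139
grip_force: 25.1
```

```bash
python3 st.py
```

```text
t 19.55 at [0.621  0.0265 0.1231] shift [-0.0001 -0.1544  0.0021] turn [-0.0014  0.0001 -0.0098] q [ 0.0304  0.3355  1.7435 -0.1789  0.6457  1.9597] F [-1.4067  5.8816  3.9887] w 0.013920527108884117
F tool [-0.814  -5.4086 -4.7505] M tool [ 1.0106 -0.4422 -0.2465]
```

>>> servo_tool(
  plan=[
    [45,0,0,0,0,0,0],
    [45,0,0,0,0,0,0],
    [45,0,0,0,0,0,0],
    [45,0,0,-0.02,0,0,0],
    [45,0,0,-0.04,0,0,0],
    [45,0,0,-0.05,0,0,0],
    [45,0,0,-0.05,0,0,0],
    [45,0,0,-0.04,0,0,0],
  ],
)

```text
time_s: 20.55
ee_pos: [0.5378, 0.0451, 0.3062]
eef_rot: [-3.135, -0.438, -0.241]
force: [0.2, 0.4, 0.1]
grip_width: 0.0423
grip_force: 0.0
```

>>> servo_tool(
  plan=[
    [45,-0.02,0,-0.03,0,0,0],
    [45,-0.02,0,-0.03,0,0,0],
    [45,0,0,0,0,0,0],
    [45,0,0,0,0,0,0],
    [45,0,0,0,0,0,0],
    [45,0,0,0,0,0,0],
    [45,0,0,0,0,0,0],
    [45,0,0,0,0,0,0],
  ],
)

```text
time_s: 21.55
ee_pos: [0.4787, 0.0594, 0.3415]
eef_rot: [-3.136, -0.437, -0.241]
force: [0.7, 0.2, -0.1]
grip_width: 0.0421
grip_force: 0.0
```

```bash
python3 - <<'E'
from k import *
s=snap('scene','s6'); u,v=map(int,proj(s,eye-.07*y)); cv2.imwrite('pics/c7.png',cv2.resize(s['pixels'][v-60:v+60,u-80:u+80,::-1],(800,600),interpolation=cv2.INTER_CUBIC))
hd=ctr-.0640*x-.0787*y+.0495*n
L=(cloud(s)-hd)@np.c_[x,y,n]; m=(abs(L[...,2])<.006)&(np.hypot(L[...,0],L[...,1])<.04); print(m.sum(),cv2.minAreaRect((L[m][:,:2]*1000).astype(np.float32)))
L=(cloud(s)-eye)@np.c_[x,y,n]; m=(np.hypot(L[...,0],L[...,1])<.02)&(L[...,2]>.025); print(L[m].mean(0),np.percentile(L[m][:,2],95))
E
```

```text
108 ((1.4630088806152344, -0.4681663513183594), (13.609090805053711, 57.58963394165039), 89.2543716430664)
[ 0.0059 -0.0011  0.0339] 0.03975256422559399
```

View pics/c7.png

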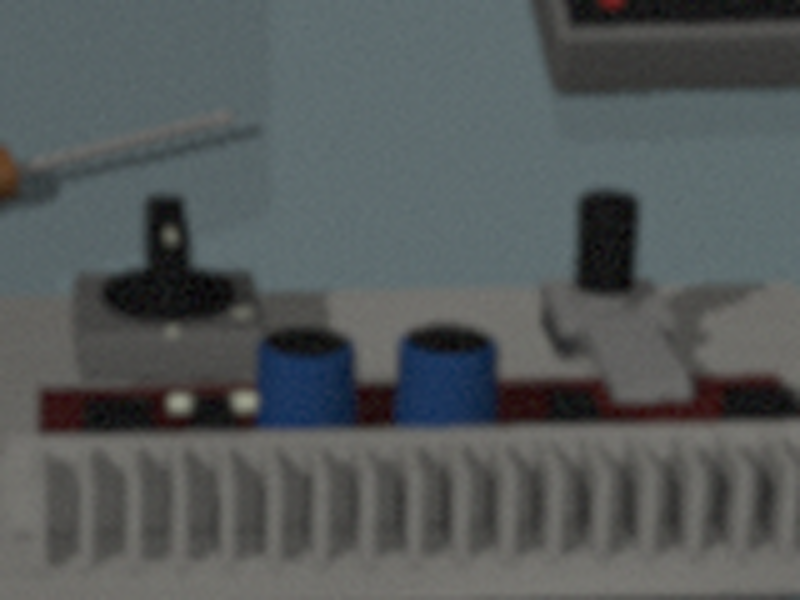

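The bar now points straight up the slope, with its white mark at (170,236), within 0.02 rad of on. The pin is home at (607,240) and the arm is clear. I'm handing in.

```bash
python3 -c "
from station import ctrl
print(ctrl.hand_in())"
```

```text
the job is handed in; nothing more can be done
None
```

The job is handed in: the pin is home in the eyelet, the isolator was then turned to on and let go, and the arm is clear; the hand-in returned no verdict.

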